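Clamp speed controllers in the bonding press

TASK

Push the press's bridge fully back, lay every speed controller flat in a bay of its own (heat sink up, long side along the bay), and pull the bridge fully forward over them again; then turn the thumbscrew clockwise until its clutch first slips, and stop there (no more than about 35 degrees of slip). Handle the controllers gently, squeezing or pressing them with no more than 30 N, and leave the other things on the bench where they are.

Things in the scene. Friction and masses are not known exactly. Their poses are not given: they have to be found in the camera images.
- press: Bonding press fixed on the mat: dark steel bed plate 300 x 290 mm, 16 mm thick, its front edge towards the robot. Origin on the mat under the middle of the row of bays; x runs along the slide of the bridge, away from the robot, z up; the plate reaches from x = -90 to +210 mm and y = -145 to +145 mm. Four bays lie side by side along y at 56 mm pitch, each bounded by ribs 6 mm high and 4 mm thick. Two guide rails run along x at y = +-133 mm, 28 mm high.
- bay1 (a point): Centre of the floor of bay 1 of 4 (bays counted from the press's -y side to +y; y = -84 mm in the press), 16 mm above the mat. The floor measures 96 mm (press x) by 52 mm (press y). One controller fits, its long side along press x, either way round. The point's axes are those of the press.
- bay2 (a point): Centre of the floor of bay 2 of 4 (bays counted from the press's -y side to +y; y = -28 mm in the press), 16 mm above the mat. The floor measures 96 mm (press x) by 52 mm (press y). One controller fits, its long side along press x, either way round. The point's axes are those of the press.
- bay3 (a point): Centre of the floor of bay 3 of 4 (bays counted from the press's -y side to +y; y = 28 mm in the press), 16 mm above the mat. The floor measures 96 mm (press x) by 52 mm (press y). One controller fits, its long side along press x, either way round. The point's axes are those of the press.
- bay4 (a point): Centre of the floor of bay 4 of 4 (bays counted from the press's -y side to +y; y = 84 mm in the press), 16 mm above the mat. The floor measures 96 mm (press x) by 52 mm (press y). One controller fits, its long side along press x, either way round. The point's axes are those of the press.
- ctrl1: Motor speed controller (may be absent): dark red board 90 x 46 x 6 mm with a finned aluminium heat sink 56 x 26 x 28 mm centred on top (all 34 mm high), about 0.15 kg. Origin: centre of the board's underside; x along the 90 mm side, z up. Easily lifted by the two long sides of its heat sink (26 mm wide, from 6 to 34 mm above the underside). Delicate: never squeeze or press it with more than 30 N; a grip of 15 N is plenty.
- ctrl2: Motor speed controller (may be absent): dark red board 90 x 46 x 6 mm with a finned aluminium heat sink 56 x 26 x 28 mm centred on top (all 34 mm high), about 0.15 kg. Origin: centre of the board's underside; x along the 90 mm side, z up. Easily lifted by the two long sides of its heat sink (26 mm wide, from 6 to 34 mm above the underside). Delicate: never squeeze or press it with more than 30 N; a grip of 15 N is plenty.
- ctrl3: Motor speed controller (may be absent): dark red board 90 x 46 x 6 mm with a finned aluminium heat sink 56 x 26 x 28 mm centred on top (all 34 mm high), about 0.15 kg. Origin: centre of the board's underside; x along the 90 mm side, z up. Easily lifted by the two long sides of its heat sink (26 mm wide, from 6 to 34 mm above the underside). Delicate: never squeeze or press it with more than 30 N; a grip of 15 N is plenty.
- ctrl4: Motor speed controller (may be absent): dark red board 90 x 46 x 6 mm with a finned aluminium heat sink 56 x 26 x 28 mm centred on top (all 34 mm high), about 0.15 kg. Origin: centre of the board's underside; x along the 90 mm side, z up. Easily lifted by the two long sides of its heat sink (26 mm wide, from 6 to 34 mm above the underside). Delicate: never squeeze or press it with more than 30 N; a grip of 15 N is plenty.
- bridge (a joint): Travel of the grey bridge on its rails along press x, in m: 0 = over the bays (stop nearest the robot), 0.13 = pushed fully back, away from the robot (stop). It stays where it is left; about 4 N of friction. Beam 44 mm (x) by 290 mm (y), underside 64 mm and top 78 mm above the mat; at joint value b it is centred at press x = b. The thumbscrew sits on the middle of its top.
- bridge_grip (a point): Centre of the top of the black grip block on the bridge's beam, 110 mm above the mat, 85 mm to the +y side of the thumbscrew. The block is 20 mm (press x) by 40 mm (press y) and 32 mm high: to slide the bridge, pinch it from above across its 20 mm.
- knob_top (a point): Centre of the top of the thumbscrew's black round knob, on its upright axis, 116 mm above the mat. Knob 44 mm in diameter, 30 mm high (86 to 116 mm above the mat), ribbed, a white mark on top. Under it is a steel collar 62 mm in diameter, top at 84 mm, with a black mark; the collar turns with the screw, so when the knob turns and the collar does not, the clutch is slipping.
- screw (a joint): Angle of the screw and its collar, rad, growing clockwise seen from above (tightening). Starts between 0.6 and 2.0; the pressure pad under the bridge comes down 1 mm per rad and the screw stops, fully tight, at 6.3. Turning takes about 0.03 N m; several turns of the wrist with fresh grips are needed. Turned anticlockwise it loosens.
- clutch (a joint): Slip of the knob on its screw in rad: 0 while knob and screw turn together. Once the screw is tight the drag clutch slips at about 0.15 N m and this value grows with further clockwise turning; it does not come back. The first slip is anything from 0.08 to 0.6 rad (about 5 to 35 degrees); beyond 0.7 it is overdone.
- tape_roll: Bystander: roll of paper tape lying flat, 96 mm across, 24 mm high. Origin at the centre of its underside.
- flux_jar: Bystander: jar, 52 mm across, 70 mm high. Origin at the centre of its underside.
- solder_spool: Bystander: steel spool, 60 mm across, 46 mm high. Origin at the centre of its underside.
- screw_bin: Bystander: grey open box 110 x 90 x 40 mm. Origin at the centre of its underside.
- multimeter: Bystander: yellow hand meter 170 x 80 x 35 mm lying flat. Origin at the centre of its underside.
There are look-alikes about, which are no part of the job. What is shaped like the ctrl3 but green or purple is not meant.

How it is judged:
By the outcome, as a careful person would: the job done as asked, in the order asked, and still so for the second after the job is handed in, with the robot touching nothing.
Of ctrl1, ctrl2, ctrl3, ctrl4 only 2 to 4 are there at a start; the rules pass over those that are not, and their reading is None.
At some moment in a run one of ctrl1, ctrl2, ctrl3, ctrl4 may be knocked a few centimetres aside while the robot is not near it.
Once in a run the grip may slacken for a moment while it holds something.
It also fails if it takes over 210 s, if anything falls off the work surface, if the arm or the gripper's body presses on something with over 40 N, if the wrist force passes 120 N, or if a joint passes its speed limit or range.

ROBOT

A 7-joint arm with a two-finger parallel gripper is mounted at the origin on the work surface. World frame = base frame: x ahead of the robot, y to its left, z up, the work surface at z = 0. Lengths are in m, angles in rad, forces in N, time in s.
With the tool pointing down it reaches from about 0.4 to 0.85 m from the base axis. Payload 4.4 kg.
Tool frame: the origin (TCP) lies at the very end of the fingers, on their centre line; the grasp point (between the pads) lies 19 mm behind it; z points along the fingers, y is the direction in which the jaws open and shut (so a half turn about z gives the same grasp; the last joint's range is limited). The gripper opens to 94 mm and grips with 3 to 60 N. Pads are 16 mm wide; open, the fingers measure 119 mm over their backs; the gripper's body (75 mm by 177 mm) begins 78 mm behind the grasp point.
Start: joints at [1.043, 0.628, 0.038, 1.517, -0.027, 0.996, -0.02], TCP at [0.29, -0.582, 0.205] pointing down, gripper open.
Joint ranges: [-3.06, 3.06], [-0.37, 2.12], [-1.25, 1.32], [0.18, 2.47], [-1.1, 4.24], [0.23, 1.98], [-2.94, 2.94]. Speed limits (rad/s): [2.57, 2.57, 3.14, 3.14, 3.14, 3.14, 3.14].

INTERFACE

Orientations are given as a rotation vector (axis times angle).
In Python, from workcell import * gives the robot as it stands.
- The arm moves only by the tool carry_out, never from a script. Its argument "moves" is a list that holds one entry, the list of rows, each a list of 7 numbers: the shift along the tool's x, y, z in m, then the turn, a rotation vector about the tool's x, y, z in rad, then the finger opening in m, from 0 to 0.094. In form: [[[dx, dy, dz, ax, ay, az, grip], ...]]. A call has 1 to 20 rows; each row shifts and turns the commanded pose from where the row before left it, along the tool's axes as they then stand; what a row does not reach is not made up. A row lasts 1/8 s, in which the tool goes at most 62.5 mm and 10.7 degrees, less where a joint would pass 70% of its speed; a pose out of reach is approached as far as the arm can. A call with a gripper value outside its range is refused whole. The fingers move at their own pace and stop on an object; the grip force is fixed at half the most. Time passes only in rows, so rows that do not move let the fingers close. It gives the time, the measured TCP pose, the force and the opening at its end, in the units of the state.
- get_state(): the state, without advancing time (a new reading comes with each control period).
- camera(name): name is "side" or "top" or "wrist"; returns (picture, depth): 384x512x3 uint8, red, green, blue; 384x512 float32, m along the optical axis (not along the pixel's ray), 0 where there is no reading.
- get_calibration(name): a dict with "K" (3x3 intrinsics, pixels), "R" (3x3) and "t" (3): a world point X has camera coordinates R X + t; the wrist camera has in their place "tool_from_camera" (4x4, takes a point from camera to tool coordinates, whose origin is the TCP and whose axes are the flange's). Camera axes: x right, y down, z forward; pixel columns grow to the right and rows downward; lengths in m; the calibration is good to about 2 mm. A picture is of the moment at which its call begins: read the wrist's pose just before it. get_calibration takes no time and is no camera call.
- close_job(): hands the job in, once; it reports no verdict.
The state is a dict: "clock": time; "qpos": joint angles; "qvel": joint speeds; "effort": joint torques, N m; "tcp_pos": TCP position; "tool_rot": TCP orientation; "contact_force": force on the tool from outside, world axes, zero at the start; "moment": the same for the moment, N m; "width": finger opening in m.
Only numpy, scipy, OpenCV 4.12 (cv2) and the standard library are available. Lean on these libraries where they do the work, as an engineer would, in place of code of your own. Each camera call takes 0.05 s, during which the arm holds its last target. There are 200 camera calls.

## Working session

There is one attempt and no reset: what is moved stays moved. The work goes in short steps, Python scripts to look and compute and a tool call to move; the robot and the scene stay as the last step left them, time stands still between calls to the robot, and variables do not carry over. Pictures are saved under pics/ and viewed, about 12 in all and at most 16, crops included, and the job is handed in when it is done.

Besides the shell and the picture viewer there is one more tool, called after "Request:" as a command line: name --argument value ..., lists and objects as JSON in quotes. carry_out: Moves the arm, as the interface text tells. Its arguments: {"type":"object","properties":{"moves":{"type":"array","items":{"type":"array","items":{"type":"array","items":{"type":"number"}}}}},"required":["moves"]}

```bash
mkdir -p pics; cat > h.py <<'E'
from workcell import *
import numpy as np, cv2
from scipy.spatial.transform import Rotation as Ro
def cam(n):
    s=get_state(); im,d=camera(n); c=get_calibration(n); K=np.array(c['K'])
    if n=='wrist':
        T=np.array(c['tool_from_camera']); Rt=Ro.from_rotvec(s['tool_rot']).as_matrix()
        A=Rt@T[:3,:3]; o=Rt@T[:3,3]+np.array(s['tcp_pos'])
    else:
        R=np.array(c['R']); A=R.T; o=-R.T@np.array(c['t'])
    return im,d,K,A,o
def world(d,K,A,o):
    v,u=np.mgrid[:d.shape[0],:d.shape[1]]
    p=np.stack([(u-K[0,2])/K[0,0]*d,(v-K[1,2])/K[1,1]*d,d],-1)
    return p@A.T+o
def onplane(uv,z,K,A,o):
    uv=np.atleast_2d(uv).astype(float); r=np.c_[(uv-K[:2,2])/[K[0,0],K[1,1]],np.ones(len(uv))]@A.T
    return o+r*((z-o[2])/r[:,2])[:,None]
def save(n,im,s=1.5): cv2.imwrite('pics/'+n+'.png',cv2.resize(im[...,::-1],None,fx=s,fy=s,interpolation=cv2.INTER_CUBIC))
def st():
    s=get_state(); print({k:np.round(s[k],4).tolist() for k in ('clock','tcp_pos','tool_rot','contact_force','moment','width','qpos')})
E
python3 - <<'E'
from h import *
for n in('top','side'):
    im,d,K,A,o=cam(n); save(n+'0',im); np.savez(n+'0',im=im,d=d,K=K,A=A,o=o)
    print(n,np.round(o,3),np.round(A,2).tolist(),K[0,0])
st()
print(np.round(Ro.from_rotvec(get_state()['tool_rot']).as_matrix(),3))
c=get_calibration('wrist');print(c)
E
```

```text
top [0.39  0.009 1.538] [[-0.01, -1.0, 0.08], [-1.0, 0.01, -0.01], [0.01, -0.08, -1.0]] 460.8529729579323
side [0.408 0.856 0.98 ] [[-1.0, -0.04, 0.05], [-0.07, 0.71, -0.7], [-0.01, -0.7, -0.71]] 420.70989390034174
{'clock': 0.1, 'tcp_pos': [0.2894, -0.5814, 0.2047], 'tool_rot': [-3.0567, -0.7186, 0.0006], 'contact_force': [0.1934, -0.1951, -0.7921], 'moment': [0.037, 0.0041, 0.0265], 'width': 0.0942, 'qpos': [1.0432, 0.6292, 0.0384, 1.5182, -0.027, 0.9963, -0.02]}
[[ 0.895  0.446 -0.001]
 [ 0.446 -0.895  0.001]
 [-0.    -0.002 -1.   ]]
{'K': array([[345.57919413,   0.        , 252.96931214],
       [  0.        , 345.57919413, 194.22782803],
       [  0.        ,   0.        ,   1.        ]]), 'tool_from_camera': array([[ 5.91120262e-04, -9.72587363e-01, -2.32537032e-01,
         6.75082961e-02],
       [ 9.99999797e-01,  6.30692116e-04, -9.58257692e-05,
        -7.94739472e-04],
       [ 2.39858205e-04, -2.32536928e-01,  9.72587538e-01,
        -1.78896910e-01],
       [ 0.00000000e+00,  0.00000000e+00,  0.00000000e+00,
         1.00000000e+00]])}
```

View pics/top0.png

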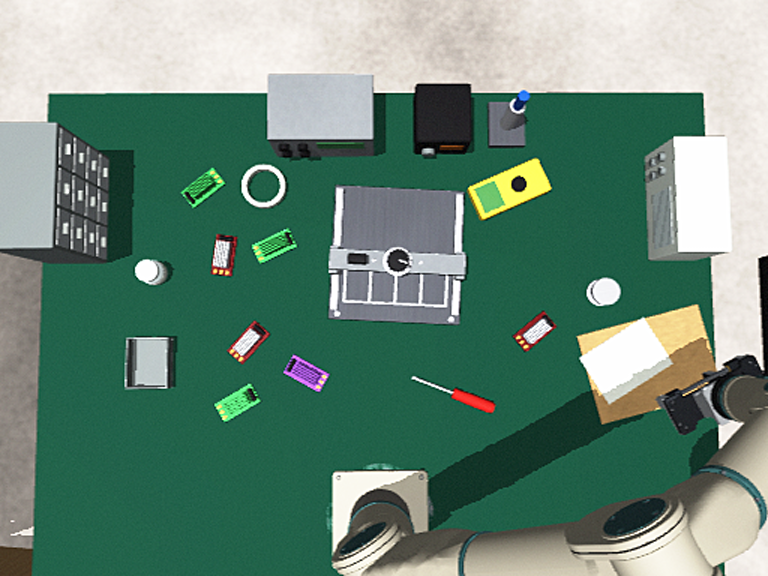

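View pics/side0.png

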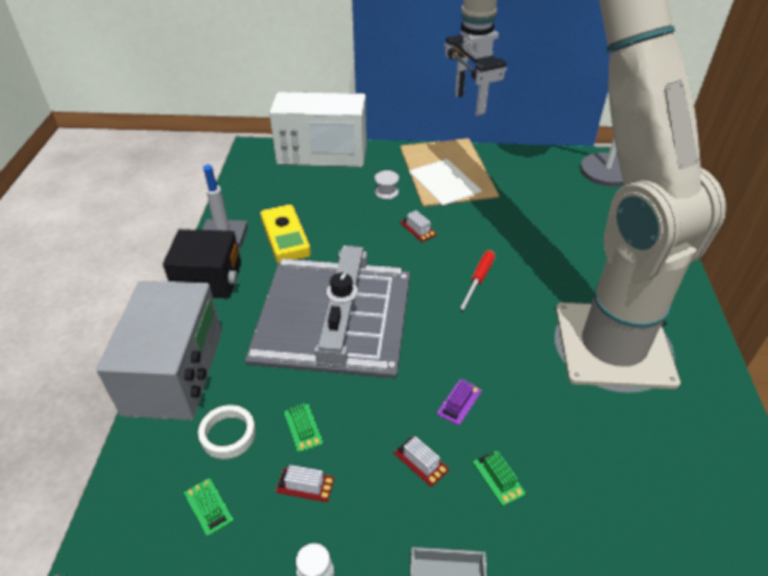

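Top view (768-px picture): red controllers at (224,254), (249,342), (535,330). Look-alikes: green at (203,188), (274,245), (238,402), and purple at (306,372). The press is at (397,255), with the bridge at mid-travel, knob at (397,260) and grip at (357,258). I choose the three dark red ones.

```bash
cat >> h.py <<'E'
def ctrls(n,data=None,lim=25):
    im,d,K,A,o=data or cam(n)
    W=world(d,K,A,o); hsv=cv2.cvtColor(im,cv2.COLOR_RGB2HSV)
    h,s,v=[hsv[...,i].astype(int) for i in range(3)]
    red=((h<8)|(h>172))&(s>130)&(v>40)&(v<215)&(W[...,2]<.06)
    k=cv2.morphologyEx(red.astype(np.uint8),cv2.MORPH_CLOSE,np.ones((9,9)))
    nn,lab,stt,cen=cv2.connectedComponentsWithStats(k)
    out=[]
    for i in range(1,nn):
        if stt[i,4]<lim: continue
        m=(lab==i)&red
        if m.sum()<lim: continue
        v_,u_=np.nonzero(m); z0=np.median(W[m][:,2])
        P=onplane(np.c_[u_,v_],z0,K,A,o)[:,:2]
        r=cv2.minAreaRect((P*1000).astype(np.float32))
        c=np.array(r[0])/1000; a=r[2] if r[1][0]>r[1][1] else r[2]+90
        near=(np.hypot(*(np.moveaxis(W[...,:2],-1,0)-c[:,None,None]))<.045)&(W[...,2]>z0+.018)&(W[...,2]<z0+.04)&(s<60)
        hs=W[near]; 
        print(n,'px',cen[i].round(),'board',c.round(4),'size',np.round(r[1],0),'yaw',round((a+90)%180-90,1),'z',round(z0,4),end=' ')
        if len(hs)>8:
            rr=cv2.minAreaRect((hs[:,:2]*1000).astype(np.float32)); aa=rr[2] if rr[1][0]>rr[1][1] else rr[2]+90
            print('sink',np.round(np.array(rr[0])/1000,4),np.round(rr[1]),'yaw',round((aa+90)%180-90,1),'z',hs[:,2].max().round(4),end='')
        print()
E
python3 - <<'E'
from h import *
for n in('top','side'):
    z=np.load(n+'0.npz'); D=[z[k] for k in('im','d','K','A','o')]; ctrls(n,D)
    if n=='top':
        im,d,K,A,o=D; W=world(d,K,A,o)
        x,y,zz=W[...,0],W[...,1],W[...,2]
        reg=(x>.35)&(x<.9)&(abs(y)<.3)
        for lo,hi,nm in((.010,.032,'plate+rails'),(.07,.082,'beam'),(.104,.1125,'grip'),(.1135,.122,'knob')):
            m=(reg&(zz>lo)&(zz<hi)).astype(np.uint8)
            nn,lab,s,c=cv2.connectedComponentsWithStats(m)
            for i in range(1,nn):
                if s[i,4]<12: continue
                P=W[lab==i]; r=cv2.minAreaRect((P[:,:2]*1000).astype(np.float32))
                print(nm,s[i,4],'c',np.round(r[0],1),np.round(r[1],1),round(r[2],1),'med',np.median(P,0).round(4))
        save('crop0',np.hstack([im[200:260,130:200],im[190:250,325:395],im[140:200,115:185]]),3.5)
E
```

```text
top px [150. 171.] board [0.5761 0.3456] size [48. 89.] yaw -7.5 z 0.0049 sink [0.5794 0.3459] [27. 64.] yaw -7.5 z 0.0395
top px [356. 221.] board [ 0.4025 -0.344 ] size [46. 90.] yaw -51.4 z 0.0049 sink [ 0.4024 -0.3422] [27. 57.] yaw -50.6 z 0.0447
top px [165. 228.] board [0.383  0.2889] size [46. 90.] yaw -42.3 z 0.0059 sink [0.3827 0.2898] [27. 55.] yaw -41.8 z 0.0397
top px [315. 267.] board [ 0.2526 -0.2039] size [96. 26.] yaw 68.7 z 0.0159 
plate+rails 26 c [857.3 -78. ] [ 0.6 81.1] 89.9 med [ 0.8593 -0.078   0.0171]
plate+rails 310 c [ 858.9 -273.4] [81.4 52.8] 0.2 med [ 0.8503 -0.2679  0.0196]
plate+rails 32 c [ 803.9 -159.9] [ 4.2 72.8] 0.8 med [ 0.8047 -0.1565  0.0194]
plate+rails 18 c [799.6 135.6] [31.1  2.6] 88.1 med [0.7997 0.1354 0.0203]
plate+rails 59 c [799.1  63.5] [  4.2 100.4] 0.1 med [0.7995 0.0633 0.0207]
plate+rails 272 c [728.  254.9] [94.  90.5] 0.5 med [0.7269 0.2533 0.0225]
plate+rails 3385 c [652.7 -42.5] [289.1 144.5] 86.9 med [ 0.653  -0.0425  0.0162]
plate+rails 71 c [ 682.1 -218.3] [83.3 30.7] 44.4 med [ 0.6727 -0.2197  0.0284]
plate+rails 16 c [ 67
[... 965 characters left out ...]
 89.8 med [0.7987 0.1196 0.1175]
knob 12 c [799.4  78.8] [25.4  3.4] 87.2 med [0.7987 0.0789 0.115 ]
knob 12 c [799.   44.2] [25.1  4.6] 88.7 med [0.7988 0.0459 0.1192]
knob 103 c [551.9 -36.1] [41.8 41.8] 63.1 med [ 0.5509 -0.0385  0.1164]
side px [274. 153.] board [ 0.4186 -0.3306] size [ 9. 87.] yaw -55.3 z 0.0052 sink [ 0.4033 -0.3436] [30. 58.] yaw -50.8 z 0.0369
side px [322. 177.] board [ 0.2527 -0.1987] size [111.  26.] yaw 69.7 z 0.0198 
side px [282. 313.] board [0.3825 0.2902] size [45. 88.] yaw -41.8 z 0.0052 sink [0.3828 0.2896] [29. 57.] yaw -40.7 z 0.0379
side px [207. 327.] board [0.5771 0.3482] size [45. 88.] yaw -3.5 z 0.0052 sink [0.5762 0.345 ] [29. 56.] yaw -8.0 z 0.0378
```

View pics/crop0.png

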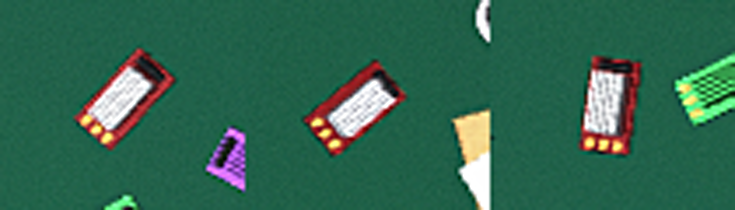

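The close crop confirms all three chosen boards are dark red with an aluminium sink, and their sizes match: 90x46 board, 57x27 sink. From the plate edges, press yaw is -3.1° and the origin is (0.515,-0.035). The bridge is at about 0.037.

```bash
cat >> h.py <<'E'
PO=np.array([.515,-.035]); PY=np.radians(-3.1)
def press(x,y): return PO+[x*np.cos(PY)-y*np.sin(PY), x*np.sin(PY)+y*np.cos(PY)]
def goto(xyz,ang=None):
    "deltas in tool axes now, and turn about tool z so that tool x points at world angle ang (deg)"
    s=get_state(); R=Ro.from_rotvec(s['tool_rot']).as_matrix()
    d=R.T@(np.array(xyz)-s['tcp_pos']); a=np.degrees(np.arctan2(R[1,0],R[0,0]))
    t=0 if ang is None else (a-ang+180)%360-180
    print('target',np.round(xyz,4),'delta tool mm',np.round(d*1000,1),'now ang',round(a,1),'turn deg',round(t,1),'rad',round(np.radians(t),3),'or half',round(np.radians((t%180) if t<0 else t-180),3))
    tilt=R.T@np.array([0,0,-1.]); print('tilt fix ax,ay', np.round([-tilt[1],tilt[0]],4))
E
python3 -c "
from h import *
goto([.5555,.048,.20],86.9)"
```

```text
target [0.5555 0.048  0.2   ] delta tool mm [ 518.7 -444.9    5.4] now ang 26.5 turn deg -60.4 rad -1.055 or half 2.087
tilt fix ax,ay [-0.0016  0.    ]
```

Request:
carry_out --moves '[[[0.0432,-0.0371,0,0,0,0,0.094],[0.0432,-0.0371,0,0,0,0,0.094],[0.0432,-0.0371,0,0,0,0,0.094],[0.0432,-0.0371,0,0,0,0,0.094],[0.0432,-0.0371,0,0,0,0,0.094],[0.0432,-0.0371,0,0,0,0,0.094],[0.0432,-0.0371,0,0,0,0,0.094],[0.0432,-0.0371,0,0,0,0,0.094],[0.0432,-0.0371,0,0,0,0,0.094],[0.0432,-0.0371,0,0,0,0,0.094],[0.0432,-0.0371,0,0,0,0,0.094],[0.0432,-0.0371,0,0,0,0,0.094],[0,0,0,0,0,-0.176,0.06],[0,0,0,0,0,-0.176,0.06],[0,0,0,0,0,-0.176,0.06],[0,0,0,0,0,-0.176,0.06],[0,0,0,0,0,-0.176,0.06],[0,0,0,0,0,-0.175,0.06],[0,0,0,0,0,0,0.06],[0,0,0,0,0,0,0.06]]]'

```text
clock: 2.6
tcp_pos: [0.5553, 0.0475, 0.2053]
tool_rot: [-2.284, -2.157, 0.0]
contact_force: [-1.3, 0.8, 0.1]
width: 0.0599
```

```bash
python3 - <<'E'
from h import *
st(); im,d,K,A,o=cam('wrist'); save('w1',im); W=world(d,K,A,o)
z=W[...,2]
for nm,lo,hi in(('grip',.104,.1135),):
    m=((z>lo)&(z<hi)&(abs(W[...,0]-.555)<.05)&(abs(W[...,1]-.048)<.05)).astype(np.uint8)
    nn,lab,s,c=cv2.connectedComponentsWithStats(m)
    for i in range(1,nn):
        if s[i,4]>40:
            P=W[lab==i];r=cv2.minAreaRect((P[:,:2]*1000).astype(np.float32));print(nm,s[i,4],np.round(r[0],1),np.round(r[1],1),round(r[2],1),np.median(P,0).round(4))
goto([.5555,.048,.088],86.9)
E
```

```text
{'clock': 2.6, 'tcp_pos': [0.5553, 0.0475, 0.2053], 'tool_rot': [-2.2839, -2.1569, 0.0005], 'contact_force': [-1.2977, 0.7709, 0.1137], 'moment': [0.0146, -0.0553, 0.0434], 'width': 0.0599, 'qpos': [0.0652, 0.5081, -0.3008, 1.774, 0.1869, 0.8878, -0.3754]}
grip 1128 [556.4  46.8] [39.8 19.3] 87.1 [0.5564 0.048  0.1094]
target [0.5555 0.048  0.088 ] delta tool mm [  0.5   0.2 117.4] now ang 86.8 turn deg -0.1 rad -0.002 or half 3.139
tilt fix ax,ay [-0.0002  0.0002]
```

View pics/w1.png

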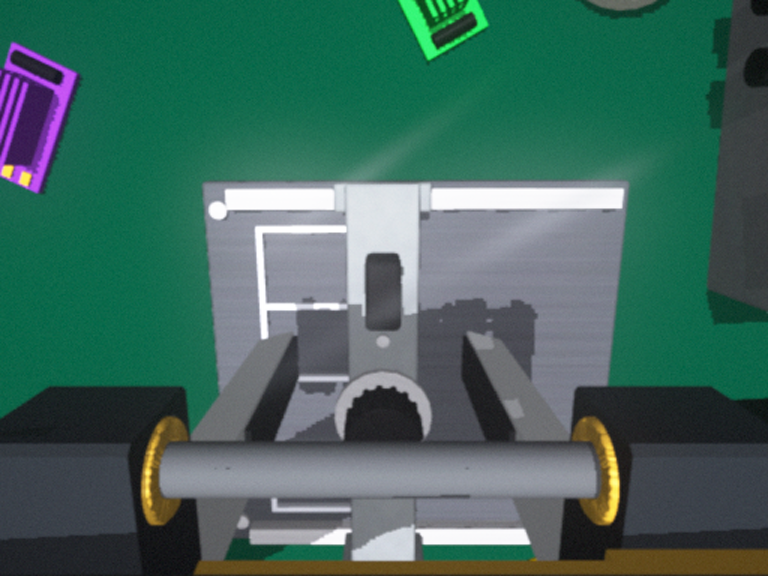

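The wrist view shows the grip block at (383,290) centred between the jaws, and the knob at (383,420). I'll pinch it and push the bridge back.

Request:
carry_out --moves '[[[0,0.0007,0.04,0,0,0,0.06],[0,0,0.04,0,0,0,0.06],[0,0,0.037,0,0,0,0.06],[0,0,0,0,0,0,0.01],[0,0,0,0,0,0,0.01],[0,0,0,0,0,0,0.01],[0,0,0,0,0,0,0.01],[0,0.02,0,0,0,0,0.01],[0,0.02,0,0,0,0,0.01],[0,0.02,0,0,0,0,0.01],[0,0.015,0,0,0,0,0.01],[0,0.01,0,0,0,0,0.01],[0,0.005,0,0,0,0,0.01],[0,0.003,0,0,0,0,0.01],[0,0,0,0,0,0,0.01]]]'

```text
clock: 4.53
tcp_pos: [0.6482, 0.0425, 0.0893]
tool_rot: [-2.28, -2.16, 0.002]
contact_force: [-2.4, 0.4, 5.4]
width: 0.0203
```

```bash
python3 - <<'E'
from h import *
st(); goto([*press(.13,.085),.088],86.9)
E
```

```text
{'clock': 4.525, 'tcp_pos': [0.6482, 0.0425, 0.0893], 'tool_rot': [-2.2805, -2.1599, 0.0016], 'contact_force': [-2.3654, 0.3945, 5.4411], 'moment': [-0.1339, 0.9534, -0.026], 'width': 0.0203, 'qpos': [0.0416, 0.7716, -0.257, 1.6131, 0.2521, 0.7908, -0.3782]}
target [0.6494 0.0428 0.088 ] delta tool mm [0.4 1.2 1.3] now ang 86.9 turn deg -0.0 rad -0.0 or half 3.141
tilt fix ax,ay [-0.0011  0.0003]
```

Request:
carry_out --moves '[[[0,0.002,0,0,0,0,0.01],[0,0.002,0,0,0,0,0.01],[0,0.002,0,0,0,0,0.01],[0,0,0,0,0,0,0.01]]]'

```text
clock: 5.03
tcp_pos: [0.6502, 0.0423, 0.0893]
tool_rot: [-2.277, -2.157, 0.011]
contact_force: [-11.8, -0.3, 12.8]
width: 0.0199
```

Force is -11.8 N against the stop, so the bridge is fully back. I'll release, lift and go above the left-rear controller.

Request:
carry_out --moves '[[[0,-0.002,0,0,0,0,0.06],[0,0,0,0,0,0,0.06],[0,0,-0.03,0,0,0,0.06],[0,0,-0.04,0,0,0,0.06],[0.0427,-0.01285,-0.02,0,0,0,0.06],[0.0427,-0.01285,0,0,0,0,0.06],[0.0427,-0.01285,0,0,0,0,0.06],[0.0427,-0.01285,0,0,0,0,0.06],[0.0427,-0.01285,0,0,0,0,0.06],[0.0427,-0.01285,0,0,0,0,0.06],[0.0427,-0.01285,0,0,0,0,0.06],[0,0,0,0,0,-0.166,0.06],[0,0,0,0,0,-0.166,0.06],[0,0,0,0,0,-0.166,0.06],[0,0,0,0,0,-0.166,0.06],[0,0,0,0,0,-0.166,0.06],[0,0,0,0,0,-0.166,0.06],[0,0,0,0,0,-0.166,0.06],[0,0,0,0,0,-0.166,0.06],[0,0,0,0,0,-0.166,0.06]]]'

```text
clock: 7.52
tcp_pos: [0.58, 0.3458, 0.1785]
tool_rot: [0.198, 3.134, 0.001]
contact_force: [1.0, 0.4, -0.5]
width: 0.06
```

```bash
python3 - <<'E'
from h import *
st()
for n in('side','wrist'): ctrls(n)
im,*_=cam('top'); save('top1',im)
goto([.5765,.3453,.012],172.4)
E
```

```text
{'clock': 7.525, 'tcp_pos': [0.58, 0.3458, 0.1785], 'tool_rot': [0.1977, 3.1343, 0.0013], 'contact_force': [1.037, 0.3838, -0.5437], 'moment': [0.0482, -0.1865, 0.0123], 'width': 0.06, 'qpos': [-0.2221, 0.7693, -0.6637, 1.4565, 0.5049, 1.0888, 0.4607]}
side px [274. 153.] board [ 0.4181 -0.3306] size [ 9. 85.] yaw -55.3 z 0.0046 sink [ 0.4044 -0.344 ] [30. 62.] yaw -50.3 z 0.0367
side px [322. 177.] board [ 0.2527 -0.1986] size [111.  26.] yaw 69.7 z 0.0199 
side px [282. 313.] board [0.3829 0.2906] size [45. 88.] yaw -41.3 z 0.0055 sink [0.383  0.2887] [28. 57.] yaw -43.1 z 0.0385
side px [207. 327.] board [0.5772 0.3482] size [45. 88.] yaw -3.5 z 0.0049 sink [0.5763 0.3457] [28. 57.] yaw -7.6 z 0.0371
wrist px [153.  12.] board [0.4165 0.2706] size [56. 27.] yaw 83.1 z 0.0056 sink [0.4109 0.2791] [8. 3.] yaw 82.4 z 0.0344
wrist px [253. 145.] board [0.553 0.349] size [45. 42.] yaw 83.1 z 0.0056 sink [0.573  0.3461] [26. 49.] yaw -7.1 z 0.0364
target [0.5765 0.3453 0.012 ] delta tool mm [  3.2  -0.9 166.3] now ang 172.3 turn deg -0.1 rad -0.002 or half 3.14
tilt fix ax,ay [0.0008 0.0001]
```

Request:
carry_out --moves '[[[0.0035,-0.0003,0.05,0,0,0,0.06],[0,0,0.05,0,0,0,0.06],[0,0,0.04,0,0,0,0.06],[0,0,0.02,0,0,0,0.06],[0,0,0.006,0,0,0,0.05],[0,0,0,0,0,0,0.035],[0,0,0,0,0,0,0.022],[0,0,0,0,0,0,0.022],[0,0,0,0,0,0,0.022],[0,0,0,0,0,0,0.022]]]'

```text
clock: 8.93
tcp_pos: [0.5766, 0.3461, 0.0139]
tool_rot: [0.206, 3.133, 0.001]
contact_force: [-0.9, -1.2, 6.3]
width: 0.0258
```

```bash
python3 - <<'E'
from h import *
st(); goto([*press(0,.084),.13],176.9); goto([*press(0,-.028),.13],176.9)
E
```

```text
{'clock': 8.925, 'tcp_pos': [0.5766, 0.3461, 0.0139], 'tool_rot': [0.2057, 3.1331, 0.0011], 'contact_force': [-0.9449, -1.1656, 6.3454], 'moment': [-0.193, -0.0285, 0.0254], 'width': 0.0258, 'qpos': [-0.2746, 0.9511, -0.5577, 1.5726, 0.6411, 0.8055, 0.3412]}
target [0.5195 0.0489 0.13  ] delta tool mm [  17.5 -302.  -116.4] now ang 172.5 turn deg -4.4 rad -0.077 or half 3.065
tilt fix ax,ay [0.0008 0.0017]
target [ 0.5135 -0.063   0.13  ] delta tool mm [   8.9 -413.7 -116.5] now ang 172.5 turn deg -4.4 rad -0.077 or half 3.065
tilt fix ax,ay [0.0008 0.0017]
```

Request:
carry_out --moves '[[[0,0,-0.02,0,0,0,0.022],[0,0,-0.046,0,0,0,0.022],[0,0,-0.05,0,0,0,0.022],[0.0022,-0.0378,0,0,0,0,0.022],[0.0022,-0.0378,0,0,0,0,0.022],[0.0022,-0.0378,0,0,0,0,0.022],[0.0022,-0.0378,0,0,0,0,0.022],[0.0022,-0.0378,0,0,0,0,0.022],[0.0022,-0.0378,0,0,0,0,0.022],[0.0022,-0.0378,0,0,0,0,0.022],[0.0022,-0.0375,0,0,0,0,0.022],[0,0,0,0,0,-0.077,0.022],[0,0,0,0,0,0,0.022]]]'

```text
clock: 10.55
tcp_pos: [0.5192, 0.0484, 0.1293]
tool_rot: [0.087, 3.139, 0.001]
contact_force: [0.3, 0.4, -2.1]
width: 0.0259
```

```bash
python3 - <<'E'
from h import *
st(); ctrls('wrist'); ctrls('side'); goto([*press(0,.084),.032],176.9)
im,*_=cam('wrist'); save('w2',im)
E
```

```text
{'clock': 10.55, 'tcp_pos': [0.5192, 0.0484, 0.1293], 'tool_rot': [0.0869, 3.1392, 0.0006], 'contact_force': [0.3331, 0.381, -2.1307], 'moment': [0.1151, -0.1805, 0.0161], 'width': 0.0259, 'qpos': [0.3141, 0.6405, -0.7023, 1.9402, 0.5856, 0.7733, 0.7907]}
wrist px [500.  30.] board [0.4019 0.2538] size [46. 22.] yaw 6.8 z 0.0058 
side px [276. 154.] board [ 0.4158 -0.3309] size [15. 86.] yaw -49.2 z 0.0044 sink [ 0.4048 -0.3442] [30. 61.] yaw -49.6 z 0.0364
side px [322. 177.] board [ 0.2532 -0.1962] size [109.  26.] yaw 69.7 z 0.0216 
side px [282. 313.] board [0.3828 0.2903] size [45. 88.] yaw -41.3 z 0.005 sink [0.3827 0.2897] [28. 57.] yaw -41.2 z 0.0392
target [0.5195 0.0489 0.032 ] delta tool mm [-0.3 -0.4 97.1] now ang 176.9 turn deg -0.0 rad -0.0 or half 3.141
tilt fix ax,ay [0.0006 0.001 ]
```

View pics/w2.png

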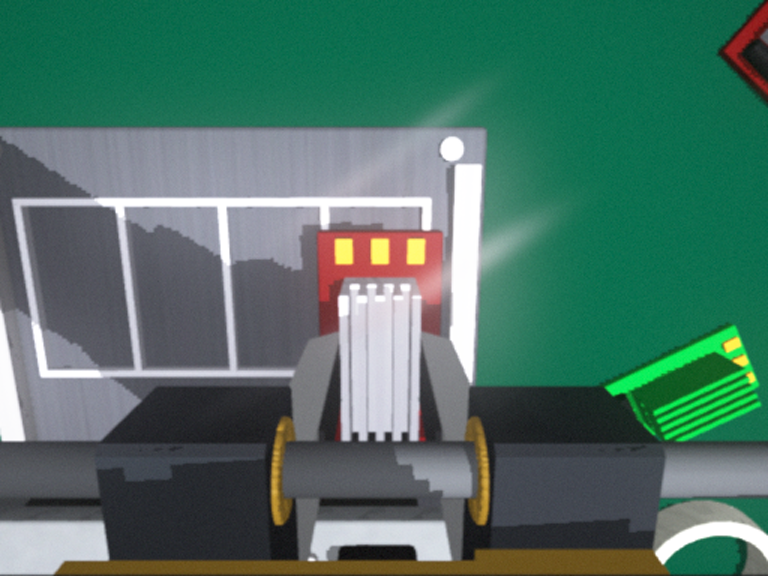

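Wrist view: the board is held level, with its yellow pads at (380,250). Rib corners at (18,203), (430,203), (322,203) and (45,374) will serve to check the press pose.

```bash
python3 - <<'E'
from h import *
im,d,K,A,o=cam('wrist')
P=onplane(np.array([[18,203],[120,203],[223,203],[323,203],[430,203],[45,374]])/1.5,.022,K,A,o)[:,:2]
c,s=np.cos(PY),np.sin(PY); print(((P-PO)@np.array([[c,-s],[s,c]])*1000).round(1))
print('board corners press', ((onplane(np.array([[318,232],[441,232]])/1.5,.1293-.0139+.006,K,A,o)[:,:2]-PO)@np.array([[c,-s],[s,c]])*1000).round(1))
E
```

```text
[[ -48.4 -111.3]
 [ -48.5  -55.8]
 [ -48.5    0.3]
 [ -48.6   54.7]
 [ -48.6  113. ]
 [  51.2 -111.6]]
board corners press [[-45.1  63.3]
 [-45.1 107.5]]
```

Request:
carry_out --moves '[[[-0.001,-0.001,0.04,0,0,0,0.022],[0,0,0.035,0,0,0,0.022],[0,0,0.015,0,0,0,0.022],[0,0,0.006,0,0,0,0.022],[0,0,0.0022,0,0,0,0.022],[0,0,0,0,0,0,0.022]]]'

```text
clock: 11.5
tcp_pos: [0.5205, 0.0477, 0.0311]
tool_rot: [0.085, 3.139, 0.0]
contact_force: [0.3, 0.1, -1.9]
width: 0.0257
```

```bash
sed -i 's/PO=np.array(\[.515,/PO=np.array([.516,/' h.py; python3 - <<'E'
from h import *
st(); ctrls('side')
E
```

```text
{'clock': 11.5, 'tcp_pos': [0.5205, 0.0477, 0.0311], 'tool_rot': [0.0846, 3.139, 0.0004], 'contact_force': [0.3325, 0.0909, -1.854], 'moment': [0.076, -0.09, -0.0092], 'width': 0.0257, 'qpos': [0.2156, 0.7804, -0.5554, 1.9999, 0.7528, 0.5738, 0.6511]}
side px [274. 153.] board [ 0.4186 -0.3317] size [ 9. 87.] yaw -55.3 z 0.0044 sink [ 0.4041 -0.3438] [31. 59.] yaw -53.3 z 0.0387
side px [322. 177.] board [ 0.2531 -0.1966] size [110.  26.] yaw 69.0 z 0.0218 
side px [235. 233.] board [0.5203 0.0642] size [80. 15.] yaw 3.5 z 0.0224 sink [0.5152 0.0604] [59. 28.] yaw 23.6 z 0.0616
side px [282. 313.] board [0.3829 0.2905] size [45. 88.] yaw -41.3 z 0.0053 sink [0.3833 0.2891] [28. 57.] yaw -41.2 z 0.0379
```

Request:
carry_out --moves '[[[0,0,0.001,0,0,0,0.022],[0,0,0,0,0,0,0.04],[0,0,0,0,0,0,0.04],[0,0,0,0,0,0,0.04],[0,0,-0.02,0,0,0,0.04],[0,0,-0.04,0,0,0,0.04],[0,0,-0.04,0,0,0,0.06],[0.0251,0.039,0,0,0,0,0.06],[0.0251,0.039,0,0,0,0,0.06],[0.0251,0.039,0,0,0,0,0.06],[0.0251,0.039,0,0,0,0,0.06],[0.0251,0.039,0,0,0,0,0.06],[0.0251,0.039,0,0,0,0,0.06],[0,0,0,0,0,0.1675,0.06],[0,0,0,0,0,0.1675,0.06],[0,0,0,0,0,0.1675,0.06],[0,0,0,0,0,0.1675,0.06],[0,0,0,0,0,0,0.06]]]'

```text
clock: 13.8
tcp_pos: [0.382, 0.2894, 0.1294]
tool_rot: [1.109, 2.939, 0.0]
contact_force: [-0.2, -0.0, -0.8]
width: 0.0598
```

```bash
python3 - <<'E'
from h import *
st(); ctrls('side'); ctrls('top'); ctrls('wrist'); goto([.383,.2895,.013],138.5)
E
```

```text
{'clock': 13.8, 'tcp_pos': [0.382, 0.2894, 0.1294], 'tool_rot': [1.109, 2.9387, 0.0], 'contact_force': [-0.1843, -0.0208, -0.839], 'moment': [0.0157, -0.0684, -0.025], 'width': 0.0598, 'qpos': [-0.3679, 0.5426, -0.4881, 2.0518, 0.4169, 0.6426, -0.2863]}
side px [322. 177.] board [ 0.2527 -0.1985] size [111.  26.] yaw 69.7 z 0.02 
side px [234. 233.] board [0.5249 0.0631] size [72. 15.] yaw 3.5 z 0.0207 sink [0.5201 0.048 ] [31. 56.] yaw -3.9 z 0.054
side px [282. 313.] board [0.3829 0.2906] size [45. 88.] yaw -41.3 z 0.0055 sink [0.3829 0.2889] [27. 58.] yaw -42.0 z 0.0377
top px [238. 186.] board [0.5201 0.0485] size [45. 90.] yaw -3.0 z 0.0218 sink [0.5194 0.0499] [26. 53.] yaw -1.4 z 0.0556
top px [356. 221.] board [ 0.4025 -0.344 ] size [46. 90.] yaw -51.4 z 0.005 sink [ 0.4023 -0.3427] [27. 57.] yaw -51.9 z 0.04
top px [171. 222.] board [0.3988 0.275 ] size [47. 46.] yaw 49.4 z 0.0054 sink [0.3932 0.2798] [25. 26.] yaw -40.6 z 0.0384
top px [315. 267.] board [ 0.2525 -0.2037] size [96. 26.] yaw 69.2 z 0.017 
wrist px [251. 162.] board [0.3726 0.2993] size [45. 60.] yaw -41.3 z 0.0057 sink [0.3831 0.289 ] [26. 57.] yaw -41.9 z 0.0359
wrist px [273. 232.] board [0.4252 0.2778] size [ 5. 11.] yaw -40.5 z 0.0058 sink [0.3917 0.2813] [26. 33.] yaw -41.6 z 0.0359
target [0.383  0.2895 0.013 ] delta tool mm [ -0.7   0.8 116.3] now ang 138.7 turn deg 0.2 rad 0.003 or half -3.138
tilt fix ax,ay [ 0.     -0.0001]
```

The first controller sits flat in bay 4 (board top at 0.022, yaw -3.0°). Now the second.

Request:
carry_out --moves '[[[-0.0007,0.0005,0.05,0,0,0,0.06],[0,0,0.04,0,0,0,0.06],[0,0,0.02,0,0,0,0.06],[0,0,0.0055,0,0,0,0.05],[0,0,0,0,0,0,0.035],[0,0,0,0,0,0,0.022],[0,0,0,0,0,0,0.022],[0,0,0,0,0,0,0.022],[0,0,0,0,0,0,0.022],[0,0,-0.02,0,0,0,0.022],[0,0,-0.05,0,0,0,0.022],[0,0,-0.05,0,0,0,0.022],[0,0,0,0,0,0,0.022]]]'

```text
clock: 15.58
tcp_pos: [0.3848, 0.2909, 0.1369]
tool_rot: [1.112, 2.934, 0.01]
contact_force: [0.7, -0.3, -2.0]
width: 0.0263
```

```bash
python3 - <<'E'
from h import *
st(); goto([*press(0,.028),.133],176.9)
E
```

```text
{'clock': 15.575, 'tcp_pos': [0.3848, 0.2909, 0.1369], 'tool_rot': [1.1118, 2.9342, 0.0099], 'contact_force': [0.7089, -0.3304, -2.0146], 'moment': [-0.0414, -0.0719, 0.0393], 'width': 0.0263, 'qpos': [-0.3477, 0.5346, -0.514, 2.0433, 0.4232, 0.6589, -0.2938]}
target [ 0.5175 -0.007   0.133 ] delta tool mm [-296.8 -135.2    3.3] now ang 138.5 turn deg -38.4 rad -0.67 or half 2.471
tilt fix ax,ay [0.0072 0.0013]
```

Request:
carry_out --moves '[[[-0.0371,-0.0169,0,0,0,0,0.022],[-0.0371,-0.0169,0,0,0,0,0.022],[-0.0371,-0.0169,0,0,0,0,0.022],[-0.0371,-0.0169,0,0,0,0,0.022],[-0.0371,-0.0169,0,0,0,0,0.022],[-0.0371,-0.0169,0,0,0,0,0.022],[-0.0371,-0.0169,0,0,0,0,0.022],[-0.0371,-0.0169,0,0,0,0,0.022],[0,0,0,0,0,-0.1675,0.022],[0,0,0,0,0,-0.1675,0.022],[0,0,0,0,0,-0.1675,0.022],[0,0,0,0,0,-0.1675,0.022],[0,0,0,0,0,0,0.022],[0,0,0,0,0,0,0.022]]]'

```text
clock: 17.32
tcp_pos: [0.5152, -0.0087, 0.1331]
tool_rot: [-0.089, -3.139, 0.0]
contact_force: [-0.1, -0.5, -1.4]
width: 0.0256
```

```bash
python3 - <<'E'
from h import *
st(); goto([*press(0,.028),.033],176.9)
im,*_=cam('wrist'); save('w3',im); ctrls('top'); ctrls('side')
E
```

```text
{'clock': 17.325, 'tcp_pos': [0.5152, -0.0087, 0.1331], 'tool_rot': [-0.0888, -3.1391, 0.0], 'contact_force': [-0.0939, -0.5423, -1.4344], 'moment': [0.016, -0.1569, -0.0617], 'width': 0.0256, 'qpos': [0.4419, 0.6352, -0.7288, 1.9502, 0.5939, 0.7834, 0.8863]}
target [ 0.5175 -0.007   0.033 ] delta tool mm [ -2.3   1.8 100.1] now ang 176.8 turn deg -0.1 rad -0.002 or half 3.139
tilt fix ax,ay [-0.0001 -0.0013]
top px [238. 196.] board [0.4889 0.0495] size [43. 26.] yaw 89.7 z 0.0215 sink [0.5134 0.0503] [26. 40.] yaw -0.1 z 0.054
top px [356. 220.] board [ 0.4034 -0.3449] size [46. 87.] yaw -51.2 z 0.0057 sink [ 0.4023 -0.3426] [27. 56.] yaw -51.3 z 0.0411
side px [274. 153.] board [ 0.4186 -0.3315] size [ 9. 87.] yaw -55.3 z 0.0045 sink [ 0.404  -0.3448] [30. 64.] yaw -45.3 z 0.0367
side px [322. 177.] board [ 0.2536 -0.1977] size [110.  27.] yaw 69.0 z 0.021 
side px [234. 233.] board [0.5248 0.0642] size [71. 15.] yaw 3.5 z 0.0221 sink [0.5202 0.0476] [31. 56.] yaw -1.6 z 0.0527
```

View pics/w3.png

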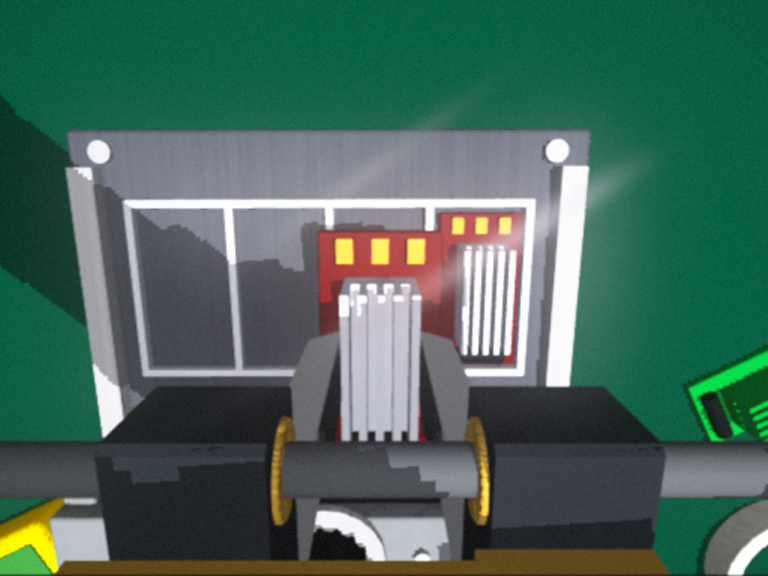

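View: the second controller is held square (board at x 318–441 px), and the first is seated inside the bay 4 ribs (440–522 px within 433–530).

Request:
carry_out --moves '[[[-0.0023,0.0006,0.04,0,0,0,0.022],[0,0,0.038,0,0,0,0.022],[0,0,0.015,0,0,0,0.022],[0,0,0.007,0,0,0,0.022],[0,0,0.002,0,0,0,0.022],[0,0,0.001,0,0,0,0.022],[0,0,0,0,0,0,0.022]]]'

```text
clock: 18.35
tcp_pos: [0.5186, -0.0082, 0.0315]
tool_rot: [0.085, 3.139, -0.0]
contact_force: [-0.2, -0.4, -0.9]
width: 0.0259
```

Request:
carry_out --moves '[[[0,0,0.001,0,0,0,0.022],[0,0,0,0,0,0,0.04],[0,0,0,0,0,0,0.04],[0,0,0,0,0,0,0.04],[0,0,-0.02,0,0,0,0.04],[0,0,-0.04,0,0,0,0.04],[0,0,-0.04,0,0,0,0.06],[0.014,-0.0488,0,0,0,0,0.06],[0.014,-0.0488,0,0,0,0,0.06],[0.014,-0.0488,0,0,0,0,0.06],[0.014,-0.0488,0,0,0,0,0.06],[0.014,-0.0488,0,0,0,0,0.06],[0.014,-0.0488,0,0,0,0,0.06],[0.014,-0.0488,0,0,0,0,0.06],[0,0,0,0,0,0.1682,0.06],[0,0,0,0,0,0.1682,0.06],[0,0,0,0,0,0.1682,0.06],[0,0,0,0,0,0.1682,0.06],[0,0,0,0,0,0.1682,0.06],[0,0,0,0,0,0,0.06]]]'

```text
clock: 20.85
tcp_pos: [0.4019, -0.3439, 0.1298]
tool_rot: [-1.356, -2.834, 0.001]
contact_force: [1.0, -1.4, -0.5]
width: 0.0597
```

```bash
python3 - <<'E'
from h import *
st(); ctrls('side'); ctrls('top'); ctrls('wrist'); goto([.403,-.3435,.013],128.7)
E
```

```text
{'clock': 20.85, 'tcp_pos': [0.4019, -0.3439, 0.1298], 'tool_rot': [-1.3562, -2.8337, 0.0008], 'contact_force': [0.9659, -1.3569, -0.4824], 'moment': [-0.0119, -0.1351, 0.0021], 'width': 0.0597, 'qpos': [1.0093, 0.6093, -0.5349, 1.9217, 0.4528, 0.7316, 0.8877]}
side px [274. 154.] board [ 0.4168 -0.3297] size [ 9. 82.] yaw -50.9 z 0.0045 sink [ 0.4051 -0.3457] [30. 63.] yaw -50.5 z 0.0367
side px [322. 177.] board [ 0.2526 -0.1993] size [111.  26.] yaw 69.7 z 0.0193 
side px [234. 233.] board [0.5249 0.0623] size [71. 19.] yaw 4.5 z 0.0213 sink [0.5201 0.0484] [31. 55.] yaw -3.1 z 0.0543
top px [246. 186.] board [0.5189 0.0203] size [102.  90.] yaw 87.4 z 0.0214 sink [0.5183 0.0212] [78. 55.] yaw 89.2 z 0.0598
top px [351. 224.] board [ 0.3925 -0.3312] size [46. 58.] yaw -51.2 z 0.0057 sink [ 0.4004 -0.3403] [27. 51.] yaw -52.1 z 0.0417
top px [315. 267.] board [ 0.2524 -0.2038] size [96. 26.] yaw 69.2 z 0.0163 
wrist px [250. 159.] board [ 0.3948 -0.3332] size [45. 62.] yaw -50.9 z 0.0057 sink [ 0.403  -0.3444] [26. 56.] yaw -51.6 z 0.036
target [ 0.403  -0.3435  0.013 ] delta tool mm [ -0.4   1.1 116.7] now ang 128.9 turn deg 0.2 rad 0.003 or half -3.138
tilt fix ax,ay [ 0.0001 -0.0001]
```

Request:
carry_out --moves '[[[-0.001,0.0005,0.05,0,0,0.003,0.06],[0,0,0.04,0,0,0,0.06],[0,0,0.02,0,0,0,0.06],[0,0,0.0055,0,0,0,0.05],[0,0,0,0,0,0,0.035],[0,0,0,0,0,0,0.022],[0,0,0,0,0,0,0.022],[0,0,0,0,0,0,0.022],[0,0,0,0,0,0,0.022],[0,0,-0.02,0,0,0,0.022],[0,0,-0.05,0,0,0,0.022],[0,0,-0.05,0,0,0,0.022],[0,0,0,0,0,0,0.022],[0,0,0,0,0,0,0.022]]]'

```text
clock: 22.75
tcp_pos: [0.4019, -0.3444, 0.1337]
tool_rot: [-1.363, -2.829, 0.001]
contact_force: [-0.3, 0.1, -1.3]
width: 0.0259
```

```bash
python3 - <<'E'
from h import *
st(); goto([.5205-.0542*.168, .0477-.9985*.168,.133],176.9)
E
```

```text
{'clock': 22.75, 'tcp_pos': [0.4019, -0.3444, 0.1337], 'tool_rot': [-1.3634, -2.829, 0.0005], 'contact_force': [-0.3098, 0.1143, -1.2693], 'moment': [0.052, -0.1133, 0.0208], 'width': 0.0259, 'qpos': [1.0177, 0.6065, -0.547, 1.916, 0.4535, 0.7447, 0.8819]}
target [ 0.5114 -0.12    0.133 ] delta tool mm [107.3 225.4   0.6] now ang 128.5 turn deg -48.4 rad -0.844 or half 2.298
tilt fix ax,ay [-0.0008 -0.0009]
```

Request:
carry_out --moves '[[[0.0179,0.0376,0,0,0,0,0.022],[0.0179,0.0376,0,0,0,0,0.022],[0.0179,0.0376,0,0,0,0,0.022],[0.0179,0.0376,0,0,0,0,0.022],[0.0179,0.0376,0,0,0,0,0.022],[0.0179,0.0376,0,0,0,0,0.022],[0,0,0,0,0,-0.1688,0.022],[0,0,0,0,0,-0.1688,0.022],[0,0,0,0,0,-0.1688,0.022],[0,0,0,0,0,-0.1688,0.022],[0,0,0,0,0,-0.1688,0.022],[0,0,0,0,0,0,0.022],[0,0,0,0,0,0,0.022]]]'

```text
clock: 24.38
tcp_pos: [0.5116, -0.1198, 0.1333]
tool_rot: [-0.089, -3.138, -0.001]
contact_force: [0.5, -0.3, -0.2]
width: 0.0255
```

```bash
python3 - <<'E'
from h import *
st(); goto([.5205-.0542*.168, .0477-.9985*.168,.0305],176.9)
im,*_=cam('wrist'); save('w4',im)
E
```

```text
{'clock': 24.375, 'tcp_pos': [0.5116, -0.1198, 0.1333], 'tool_rot': [-0.0887, -3.1384, -0.0008], 'contact_force': [0.5458, -0.304, -0.1666], 'moment': [0.0547, -0.1736, 0.0284], 'width': 0.0255, 'qpos': [0.668, 0.6564, -0.7577, 1.9222, 0.6153, 0.8123, 1.0857]}
target [ 0.5114 -0.12    0.0305] delta tool mm [  0.   -0.3 102.8] now ang 176.8 turn deg -0.1 rad -0.002 or half 3.139
tilt fix ax,ay [ 0.0004 -0.0019]
```

View pics/w4.png

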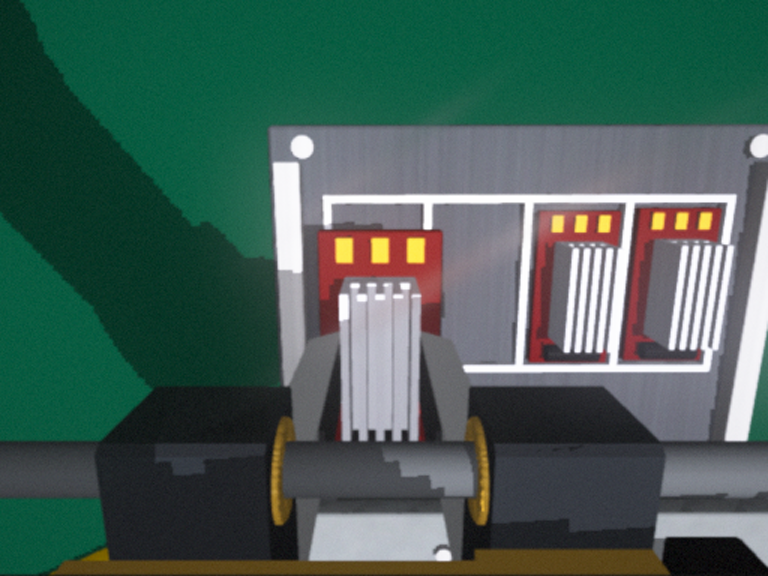

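The third controller is held square at (380,300), and bays 3 and 4 are seated inside their ribs at (578,285) and (672,285). I'll lower it into bay 1.

Request:
carry_out --moves '[[[0,-0.0003,0.04,0,0,0,0.022],[0,0,0.038,0,0,0,0.022],[0,0,0.015,0,0,0,0.022],[0,0,0.007,0,0,0,0.022],[0,0,0.002,0,0,0,0.022],[0,0,0.001,0,0,0,0.022],[0,0,0,0,0,0,0.022],[0,0,0.001,0,0,0,0.022],[0,0,0,0,0,0,0.04],[0,0,0,0,0,0,0.04],[0,0,0,0,0,0,0.04],[0,0,-0.02,0,0,0,0.04],[0,0,-0.05,0,0,0,0.04],[0,0,-0.05,0,0,0,0.06],[0,0,-0.05,0,0,0,0.06],[0,0,0,0,0,0,0.06]]]'

```text
clock: 26.42
tcp_pos: [0.5149, -0.1201, 0.2037]
tool_rot: [0.085, 3.133, -0.002]
contact_force: [-0.1, -0.5, -1.2]
width: 0.0599
```

```bash
python3 - <<'E'
from h import *
st(); ctrls('top'); ctrls('side'); goto([.6502,.0425,.20],86.9)
im,*_=cam('wrist'); save('w5',im)
E
```

```text
{'clock': 26.425, 'tcp_pos': [0.5149, -0.1201, 0.2037], 'tool_rot': [0.0849, 3.1333, -0.002], 'contact_force': [-0.0578, -0.509, -1.2199], 'moment': [0.0871, -0.1652, 0.0581], 'width': 0.0599, 'qpos': [0.7258, 0.5698, -0.8378, 1.8491, 0.5184, 0.9478, 1.1723]}
top px [246. 186.] board [0.5189 0.0203] size [102.  90.] yaw 87.4 z 0.0213 sink [0.518  0.0212] [78. 56.] yaw 89.7 z 0.0595
top px [288. 197.] board [ 0.4863 -0.1187] size [43. 36.] yaw 89.7 z 0.0215 sink [ 0.4961 -0.1166] [23. 20.] yaw 88.7 z 0.0539
top px [315. 267.] board [ 0.2526 -0.2039] size [96. 26.] yaw 68.7 z 0.0157 
side px [322. 177.] board [ 0.2519 -0.2008] size [114.  26.] yaw 69.7 z 0.0195 
side px [234. 233.] board [0.5248 0.0634] size [71. 15.] yaw 3.5 z 0.0211 sink [0.5203 0.0484] [29. 56.] yaw -3.9 z 0.0518
target [0.6502 0.0425 0.2   ] delta tool mm [-1.291e+02  1.703e+02  1.000e-01] now ang 176.9 turn deg 90.0 rad 1.571 or half -1.571
tilt fix ax,ay [-0.0007  0.0001]
```

View pics/w5.png

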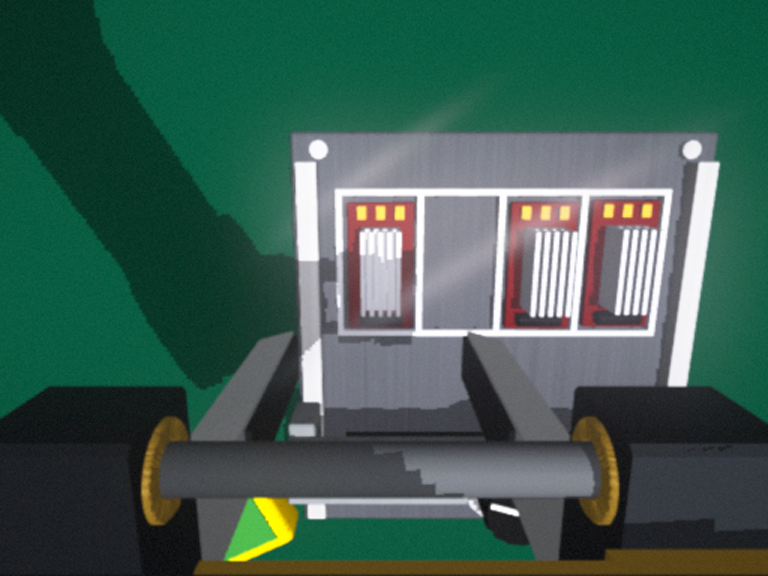

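All three boards are flat inside the ribs of bays 1, 3 and 4, at (380,265), (540,265) and (622,265). Next I return to the bridge grip.

Request:
carry_out --moves '[[[-0.0323,0.0426,0,0,0,0,0.06],[-0.0323,0.0426,0,0,0,0,0.06],[-0.0323,0.0426,0,0,0,0,0.06],[-0.0323,0.0426,0,0,0,0,0.06],[0,0,0,0,0,0.1745,0.06],[0,0,0,0,0,0.1745,0.06],[0,0,0,0,0,0.1745,0.06],[0,0,0,0,0,0.1745,0.06],[0,0,0,0,0,0.1745,0.06],[0,0,0,0,0,0.1745,0.06],[0,0,0,0,0,0.1745,0.06],[0,0,0,0,0,0.1745,0.06],[0,0,0,0,0,0.1745,0.06],[0,0,0.03,0,0,0,0.06],[0,0,0.03,0,0,0,0.06],[0,0,0,0,0,0,0.06]]]'

```text
clock: 28.58
tcp_pos: [0.6474, 0.0425, 0.1362]
tool_rot: [-2.276, -2.159, 0.011]
contact_force: [-0.1, 0.1, 1.4]
width: 0.0599
```

```bash
python3 - <<'E'
from h import *
st(); ctrls('top'); ctrls('side'); goto([.6502,.0425,.09],86.9)
im,d,K,A,o=cam('wrist'); W=world(d,K,A,o)
m=((W[...,2]>.104)&(W[...,2]<.1135)&(abs(W[...,0]-.65)<.04)&(abs(W[...,1]-.045)<.04))
r=cv2.minAreaRect((W[m][:,:2]*1000).astype(np.float32));print(r)
E
```

```text
{'clock': 28.575, 'tcp_pos': [0.6474, 0.0425, 0.1362], 'tool_rot': [-2.276, -2.1587, 0.011], 'contact_force': [-0.1166, 0.1351, 1.3786], 'moment': [-0.0479, -0.0538, 0.0087], 'width': 0.0599, 'qpos': [0.0901, 0.7251, -0.343, 1.5724, 0.2881, 0.9029, -0.4074]}
top px [236. 190.] board [0.5204 0.0494] size [43. 90.] yaw -0.1 z 0.0215 sink [0.5196 0.0494] [25. 53.] yaw -2.8 z 0.0579
top px [295. 185.] board [ 0.5146 -0.1375] size [10. 80.] yaw -3.2 z 0.0208 sink [ 0.527  -0.1283] [ 7. 23.] yaw -0.2 z 0.0537
top px [322. 269.] board [ 0.2444 -0.2252] size [50. 26.] yaw 67.9 z 0.0174 
side px [322. 177.] board [ 0.2528 -0.1978] size [110.  26.] yaw 69.7 z 0.0207 
side px [234. 233.] board [0.5248 0.0637] size [72. 15.] yaw 3.5 z 0.0215 sink [0.5207 0.0485] [30. 56.] yaw -3.5 z 0.0544
target [0.6502 0.0425 0.09  ] delta tool mm [-0.6  0.1 49.7] now ang 86.9 turn deg 0.0 rad 0.001 or half -3.141
tilt fix ax,ay [-0.0015  0.0003]
((649.7190551757812, 41.803314208984375), (39.907867431640625, 19.985509872436523), 87.30403137207031)
```

Request:
carry_out --moves '[[[0,0,0.03,0,0,0,0.06],[0,0,0.0185,0,0,0,0.06],[0,0,0,0,0,0,0.01],[0,0,0,0,0,0,0.01],[0,0,0,0,0,0,0.01],[0,0,0,0,0,0,0.01],[0,-0.01,0,0,0,0,0.01],[0,-0.02,0,0,0,0,0.01],[0,-0.02,0,0,0,0,0.01],[0,-0.02,0,0,0,0,0.01],[0,-0.02,0,0,0,0,0.01],[0,-0.015,0,0,0,0,0.01],[0,-0.01,0,0,0,0,0.01],[0,-0.008,0,0,0,0,0.01],[0,-0.005,0,0,0,0,0.01],[0,-0.003,0,0,0,0,0.01],[0,0,0,0,0,0,0.01]]]'

```text
clock: 30.85
tcp_pos: [0.5204, 0.0502, 0.0924]
tool_rot: [2.279, 2.16, 0.002]
contact_force: [4.0, -1.3, 5.5]
width: 0.0196
```

Request:
carry_out --moves '[[[0,-0.002,0,0,0,0,0.01],[0,-0.002,0,0,0,0,0.01],[0,-0.002,0,0,0,0,0.01],[0,0,0,0,0,0,0.01]]]'

```text
clock: 31.35
tcp_pos: [0.5204, 0.0502, 0.0925]
tool_rot: [2.276, 2.155, 0.015]
contact_force: [16.9, -2.2, -6.9]
width: 0.0197
```

At the stop: no further motion at 17 N, and 0.130 m travelled. I'll release, lift, and hover over the knob.

Request:
carry_out --moves '[[[0,0.006,0,0,0,0,0.01],[0,0,0,0,0,0,0.06],[0,0,0,0,0,0,0.06],[0,0,-0.02,0,0,0,0.06],[0,0,-0.04,0,0,0,0.06],[0,0,-0.05,0,0,0,0.06],[-0.0425,0,0,0,0,0,0.06],[-0.0425,0,0,0,0,0,0.06],[0,0,0,0,0,0,0.06],[0,0,0,0,0,0,0.06],[0,0,0,0,0,0,0.06]]]'

```text
clock: 32.72
tcp_pos: [0.5148, -0.0332, 0.2016]
tool_rot: [-2.277, -2.163, 0.0]
contact_force: [0.4, -1.0, 0.4]
width: 0.06
```

```bash
python3 - <<'E'
from h import *
st(); im,d,K,A,o=cam('wrist'); W=world(d,K,A,o); np.savez('k0',im=im,d=d,K=K,A=A,o=o)
for lo,hi,nm,c in((.1135,.12,'knob',(.516,-.035)),(.104,.1128,'grip',(.5205,.05))):
    m=((W[...,2]>lo)&(W[...,2]<hi)&(np.hypot(W[...,0]-c[0],W[...,1]-c[1])<.035))
    print(nm,cv2.minEnclosingCircle((W[m][:,:2]*1000).astype(np.float32)),cv2.minAreaRect((W[m][:,:2]*1000).astype(np.float32)))
save('k0',im[130:310,170:340],3.3)
goto([.5158,-.0347,.2],86.9)
E
```

```text
{'clock': 32.725, 'tcp_pos': [0.5148, -0.0332, 0.2016], 'tool_rot': [-2.2766, -2.1631, 0.0001], 'contact_force': [0.3995, -1.0497, 0.3931], 'moment': [0.0288, -0.0594, -0.004], 'width': 0.06, 'qpos': [0.2824, 0.4646, -0.3898, 1.8842, 0.23, 0.8374, -0.2763]}
knob ((515.3526611328125, -35.35000991821289), 22.830642700195312) ((515.8403930664062, -35.50861740112305), (44.004119873046875, 43.354164123535156), 74.68647003173828)
grip ((519.9473876953125, 48.4959716796875), 20.93893051147461) ((519.9892578125, 48.53396987915039), (38.71746826171875, 19.347675323486328), 87.154541015625)
target [ 0.5158 -0.0347  0.2   ] delta tool mm [-1.3  0.9  1.6] now ang 87.1 turn deg 0.2 rad 0.003 or half -3.139
tilt fix ax,ay [-0.0006 -0.0007]
```

View pics/k0.png

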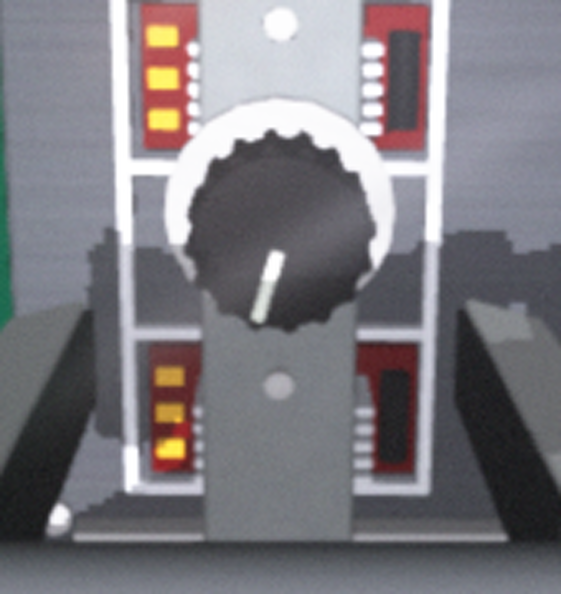

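Hover view: the knob is at crop (281,230), its white mark points to (262,318), and the collar mark is hidden on the far side. I pre-turn the wrist anticlockwise while centring, for a long clockwise stroke.

Request:
carry_out --moves '[[[-0.0019,0.0009,0,0,0,0,0.06],[0,0,0,0,0,-0.175,0.06],[0,0,0,0,0,-0.175,0.06],[0,0,0,0,0,-0.175,0.06],[0,0,0,0,0,-0.175,0.06],[0,0,0,0,0,-0.175,0.06],[0,0,0,0,0,-0.175,0.06],[0,0,0,0,0,-0.175,0.06],[0,0,0,0,0,-0.175,0.06],[0,0,0,0,0,-0.175,0.06],[0,0,0,0,0,-0.175,0.06],[0,0,0,0,0,-0.175,0.06],[0,0,0,0,0,-0.175,0.06],[0,0,0,0,0,-0.175,0.06],[0,0,0,0,0,-0.175,0.06],[0,0,0,0,0,-0.175,0.06],[0,0,0,0,0,-0.175,0.06],[0,0,0,0,0,0,0.06],[0,0,0,0,0,0,0.06]]]'

```text
clock: 35.15
tcp_pos: [0.516, -0.0367, 0.2017]
tool_rot: [1.738, -2.617, -0.0]
contact_force: [0.2, 0.2, 0.2]
width: 0.06
```

```bash
python3 - <<'E'
from h import *
st(); im,d,K,A,o=cam('wrist'); W=world(d,K,A,o); np.savez('k1',im=im,d=d,K=K,A=A,o=o)
m=((W[...,2]>.1135)&(W[...,2]<.12)&(np.hypot(W[...,0]-.516,W[...,1]+.035)<.035))
print(cv2.minEnclosingCircle((W[m][:,:2]*1000).astype(np.float32)))
goto([.5156,-.0352,.094])
save('k1',im[130:310,170:340],3.3)
E
```

```text
{'clock': 35.15, 'tcp_pos': [0.516, -0.0367, 0.2017], 'tool_rot': [1.7385, -2.6166, -0.0001], 'contact_force': [0.1655, 0.2424, 0.1998], 'moment': [0.1202, -0.0818, -0.0012], 'width': 0.06, 'qpos': [0.7255, 0.6862, -1.1486, 1.87, 0.7171, 1.0747, 2.0309]}
((515.7772216796875, -36.37446975708008), 23.2269344329834)
target [ 0.5156 -0.0352  0.094 ] delta tool mm [ -1.3   0.9 107.8] now ang -112.8 turn deg 0 rad 0.0 or half -3.142
tilt fix ax,ay [-0.0001 -0.0002]
```

View pics/k1.png

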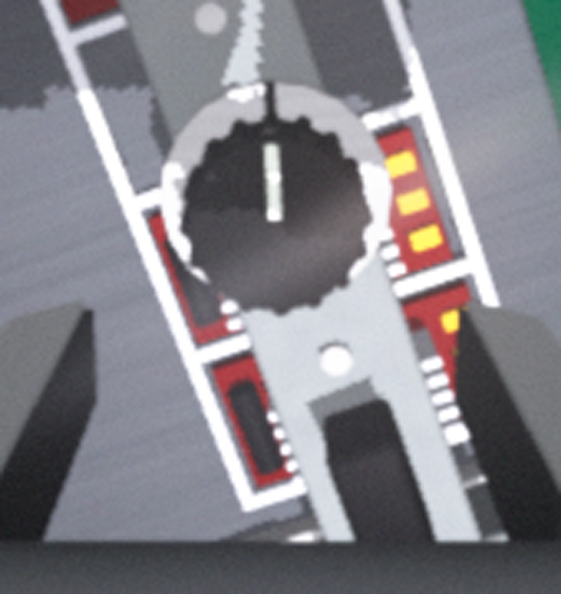

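The white knob mark at (273,180) and the black collar mark at (268,100) line up, so slip starts at 0. I grip the knob and start turning clockwise.

Request:
carry_out --moves '[[[-0.0006,0.0008,0.05,0,0,0,0.06],[0,0,0.04,0,0,0,0.06],[0,0,0.018,0,0,0,0.06],[0,0,0,0,0,0,0.03],[0,0,0,0,0,0,0.03],[0,0,0,0,0,0,0.03],[0,0,0,0,0,0,0.03],[0,0,0,0,0,0.1,0.03],[0,0,0,0,0,0.15,0.03],[0,0,0,0,0,0.15,0.03],[0,0,0,0,0,0.15,0.03],[0,0,0,0,0,0.15,0.03],[0,0,0,0,0,0.15,0.03],[0,0,0,0,0,0.15,0.03],[0,0,0,0,0,0.15,0.03],[0,0,0,0,0,0.15,0.03],[0,0,0,0,0,0.15,0.03],[0,0,0,0,0,0.15,0.03]]]'

```text
clock: 37.45
tcp_pos: [0.5173, -0.0377, 0.095]
tool_rot: [0.669, 3.065, -0.003]
contact_force: [1.1, -3.6, 3.4]
width: 0.0437
```

```bash
python3 -c "
from h import *
st();goto([.5156,-.0355,.094])"
```

```text
{'clock': 37.45, 'tcp_pos': [0.5173, -0.0377, 0.095], 'tool_rot': [0.6693, 3.0654, -0.0027], 'contact_force': [1.0954, -3.6359, 3.3726], 'moment': [-0.8826, -0.4158, 0.0129], 'width': 0.0437, 'qpos': [0.4113, 0.6686, -0.5986, 1.9783, 0.6003, 0.6726, 0.5704]}
target [ 0.5156 -0.0355  0.094 ] delta tool mm [2.4 1.3 1. ] now ang 155.4 turn deg 0 rad 0.0 or half -3.142
tilt fix ax,ay [-0.0008  0.0043]
```

Request:
carry_out --moves '[[[0,0,0,0,0,0.15,0.03],[0,0,0,0,0,0.15,0.03],[0,0,0,0,0,0.15,0.03],[0,0,0,0,0,0.15,0.03],[0,0,0,0,0,0.15,0.03],[0,0,0,0,0,0.15,0.03],[0,0,0,0,0,0.15,0.03],[0,0,0,0,0,0.15,0.03],[0,0,0,0,0,0.15,0.03],[0,0,0,0,0,0.15,0.03],[0,0,0,0,0,0.15,0.03],[0,0,0,0,0,0.15,0.03],[0,0,0,0,0,0,0.03]]]'

```text
clock: 39.08
tcp_pos: [0.5147, -0.0383, 0.0949]
tool_rot: [2.817, 1.386, -0.003]
contact_force: [-2.5, -4.3, 8.5]
width: 0.0436
```

```bash
python3 -c "
from h import *
st();goto([.5156,-.0355,.094])"
```

```text
{'clock': 39.075, 'tcp_pos': [0.5147, -0.0383, 0.0949], 'tool_rot': [2.8169, 1.386, -0.0033], 'contact_force': [-2.5245, -4.3235, 8.5299], 'moment': [-0.9917, 0.8145, -0.0127], 'width': 0.0436, 'qpos': [0.0811, 0.603, -0.0937, 1.9901, 0.1065, 0.5541, -0.7431]}
target [ 0.5156 -0.0355  0.094 ] delta tool mm [ 2.7 -1.   0.9] now ang 52.4 turn deg 0 rad 0.0 or half -3.142
tilt fix ax,ay [0.001  0.0029]
```

Request:
carry_out --moves '[[[0,0,0,0,0,0.16,0.03],[0,0,0,0,0,0.16,0.03],[0,0,0,0,0,0.16,0.03],[0,0,0,0,0,0.16,0.03],[0,0,0,0,0,0.16,0.03]]]'

```text
clock: 39.7
tcp_pos: [0.5142, -0.0371, 0.0949]
tool_rot: [3.136, 0.174, -0.003]
contact_force: [-4.4, -2.6, 9.3]
width: 0.0435
```

```bash
python3 -c "
from h import *
st();goto([.5156,-.0355,.094])
im,*_=cam('side'); save('s2',im[140:260,170:300],4)"
```

```text
{'clock': 39.7, 'tcp_pos': [0.5142, -0.0371, 0.0949], 'tool_rot': [3.1362, 0.1745, -0.0026], 'contact_force': [-4.4211, -2.6336, 9.3019], 'moment': [-0.3916, 0.968, 0.0243], 'width': 0.0435, 'qpos': [-0.0715, 0.6067, 0.1316, 1.9951, -0.1423, 0.55, -1.3011]}
target [ 0.5156 -0.0355  0.094 ] delta tool mm [ 1.6 -1.5  0.9] now ang 6.4 turn deg 0 rad 0.0 or half -3.142
tilt fix ax,ay [0.0004 0.0017]
```

View pics/s2.png

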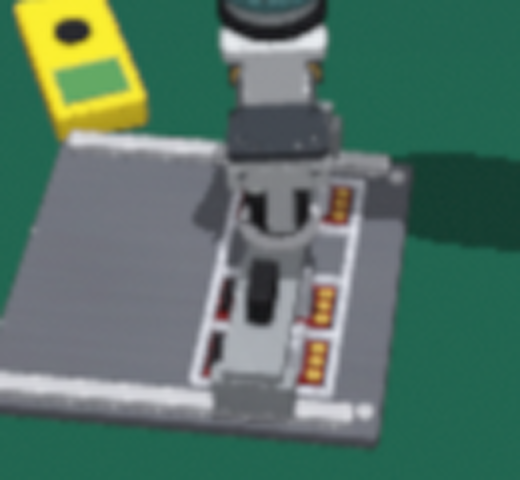

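Request:
carry_out --moves '[[[0,0,0,0,0,0.1,0.03],[0,0,0,0,0,0.1,0.03],[0,0,0,0,0,0.1,0.03]]]'

```text
clock: 40.12
tcp_pos: [0.5143, -0.0367, 0.0949]
tool_rot: [3.128, -0.292, -0.002]
contact_force: [-3.5, -2.8, 9.8]
width: 0.0431
```

```bash
python3 -c "
from h import *
st();goto([.5156,-.0355,.094])"
```

```text
{'clock': 40.125, 'tcp_pos': [0.5143, -0.0367, 0.0949], 'tool_rot': [3.1279, -0.292, -0.0021], 'contact_force': [-3.4917, -2.7509, 9.8082], 'moment': [-0.2473, 0.9624, 0.1769], 'width': 0.0431, 'qpos': [-0.1279, 0.6133, 0.2155, 1.9967, -0.2351, 0.5564, -1.507]}
target [ 0.5156 -0.0355  0.094 ] delta tool mm [ 1.  -1.4  0.9] now ang -10.7 turn deg 0 rad 0.0 or half -3.142
tilt fix ax,ay [0.0003 0.0013]
```

The moment jumped to 0.18 N m, so the clutch limit has been reached. One small extra turn to make sure of the slip.

Request:
carry_out --moves '[[[0,0,0,0,0,0.08,0.03],[0,0,0,0,0,0.08,0.03]]]'

```text
clock: 40.38
tcp_pos: [0.5144, -0.0365, 0.0949]
tool_rot: [-3.095, 0.54, 0.002]
contact_force: [-4.4, -1.1, 9.6]
width: 0.0433
```

```bash
python3 -c "
from h import *
st();goto([.5156,-.0355,.094])"
```

```text
{'clock': 40.375, 'tcp_pos': [0.5144, -0.0365, 0.0949], 'tool_rot': [-3.0948, 0.5396, 0.002], 'contact_force': [-4.381, -1.0535, 9.5752], 'moment': [-0.1494, 0.9265, 0.1479], 'width': 0.0433, 'qpos': [-0.1579, 0.6181, 0.2605, 1.9975, -0.2844, 0.5617, -1.6173]}
target [ 0.5156 -0.0355  0.094 ] delta tool mm [ 0.8 -1.3  0.9] now ang -19.8 turn deg 0 rad 0.0 or half -3.142
tilt fix ax,ay [0.0001 0.0012]
```

Request:
carry_out --moves '[[[0,0,0,0,0,0,0.05],[0,0,0,0,0,0,0.06],[0,0,0,0,0,0,0.06],[0,0,-0.02,0,0,0,0.06],[0,0,-0.04,0,0,0,0.06],[0,0,-0.045,0,0,0,0.06],[0,0,0,0,0,0,0.06],[0,0,0,0,0,0,0.06]]]'

```text
clock: 41.38
tcp_pos: [0.5149, -0.0356, 0.1982]
tool_rot: [-3.095, 0.535, 0.001]
contact_force: [-0.4, 0.2, 0.6]
width: 0.0601
```

```bash
python3 - <<'E'
from h import *
st(); im,*_=cam('wrist'); save('k2',im[130:310,170:340],3.3)
E
```

```text
{'clock': 41.375, 'tcp_pos': [0.5149, -0.0356, 0.1982], 'tool_rot': [-3.0955, 0.535, 0.0015], 'contact_force': [-0.38, 0.2368, 0.5725], 'moment': [0.1248, 0.0716, -0.013], 'width': 0.0601, 'qpos': [-0.2204, 0.4663, 0.3397, 1.9016, -0.209, 0.8088, -1.6822]}
```

View pics/k2.png

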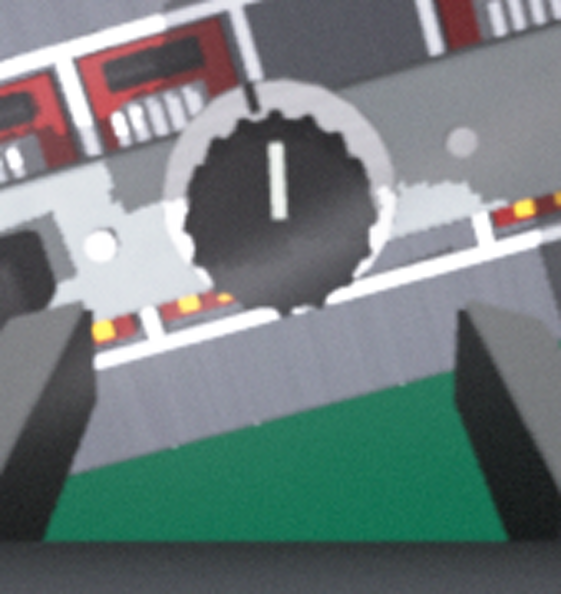

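The collar mark at (252,97) now lags the white mark by about 10°, compared with about 0 to 3° before. That puts slip near 0.18 rad, inside the 0.08–0.6 window. I move aside for a last check of the bays and bystanders.

Request:
carry_out --moves '[[[0.016,0.047,-0.01,0,0,0,0.06],[0.016,0.047,-0.01,0,0,0,0.06],[0.016,0.047,-0.01,0,0,0,0.06],[0.016,0.047,0,0,0,0,0.06],[0.016,0.047,0,0,0,0,0.06],[0.016,0.047,0,0,0,0,0.06],[0,0,0,0,0,0,0.06],[0,0,0,0,0,0,0.06]]]'

```text
clock: 42.42
tcp_pos: [0.5105, -0.3326, 0.2271]
tool_rot: [-3.094, 0.535, 0.004]
contact_force: [-0.2, 0.2, -0.3]
width: 0.0598
```

```bash
python3 - <<'E'
from h import *
st(); ctrls('top'); im,*_=cam('top'); save('top9',im)
E
```

```text
{'clock': 42.425, 'tcp_pos': [0.5105, -0.3326, 0.2271], 'tool_rot': [-3.0936, 0.5353, 0.0044], 'contact_force': [-0.2209, 0.2121, -0.3435], 'moment': [0.0896, -0.013, -0.0153], 'width': 0.0598, 'qpos': [0.3157, 0.5696, 0.351, 1.6139, -0.2227, 1.0011, -1.1765]}
top px [246. 175.] board [0.5548 0.0179] size [99. 13.] yaw 89.7 z 0.0227 
top px [289. 176.] board [ 0.5493 -0.1228] size [43. 17.] yaw 89.7 z 0.0214 
top px [245. 196.] board [0.4853 0.0217] size [100.  28.] yaw 86.7 z 0.0218 sink [0.4935 0.023 ] [81.  7.] yaw 89.8 z 0.0552
top px [288. 198.] board [ 0.4787 -0.1177] size [43. 22.] yaw 84.5 z 0.0213 sink [ 0.4859 -0.1341] [58.  7.] yaw 82.6 z 0.0574
```

View pics/top9.png

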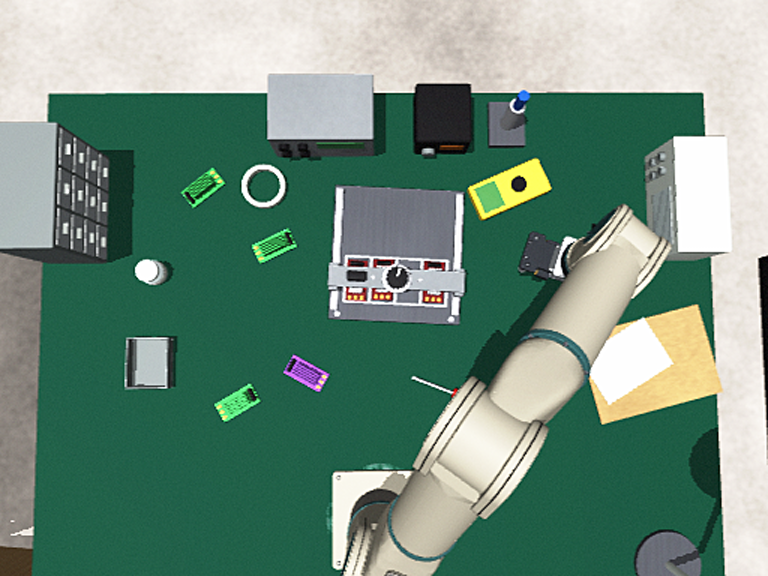

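The final top view shows the three boards in bays 4, 3 and 1 at (356,280), (382,280) and (433,282), under the forward bridge. The visible bystanders are where they were.

```bash
python3 -c "
from h import *
print(close_job())"
```

```text
the job is handed in; nothing more can be done
None
```

The job is done and handed in at about 42 s of the 210 s allowed; no verdict was reported.

**What I did**
- I pushed the bridge back to its stop, which it met at about 12 N.
- I laid all three dark red controllers flat in bays 4, 3 and 1, heat sinks up, and left bay 2 empty. No fourth controller was on the bench. The green and purple look-alikes were left alone.
- I pulled the bridge forward to its front stop, which it met at about 17 N after 0.130 m of travel.
- I turned the thumbscrew clockwise about 4.66 rad in a single grip.

**What the last checks showed**
- **Clutch:** The moment rose from 0.02 to 0.15–0.18 N m. The collar mark now lags the knob mark by about 10° (roughly 0.18 rad), inside the allowed 0.08–0.6 rad. That angle is read by eye from pictures, good to perhaps 0.05 rad.
- **Controllers:** The boards are still in their bays, flat, with their tops about 22 mm above the mat.
- **Bench:** The visible bystanders have not moved, and the arm was touching nothing. In the last picture the arm hid the solder spool and part of the screwdriver, so I could not recheck those two.
- **Grip force:** It cannot be measured. The fixed setting is nominally 30 N, right at the controllers' limit. I commanded only 4 mm under the heat sink's width, but I do not know whether that lowered the force.

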